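# Key the mould wheel home on its slanted spindle and cap it

### The job

The mould wheel sits on the slanted spindle with its key tab riding on the end of the keyed section. Turn it until the tab drops into the keyway and the wheel goes fully home against the flange, then take the steel keeper cap from the table and push it onto the spindle's nose until it rests on the wheel's boss. Let go of everything and leave the other things where they are.

Things in the scene. Friction and masses are not known exactly. Their poses are not given: they have to be found in the camera images.
- stand: grey slanted spindle stand, fixed: base 200 x 190 mm, deck 165 mm square. Origin: middle of the face of the 68 mm steel flange at the spindle's foot, 125 mm above the table, 12 mm above the deck. z runs out along the spindle, leaning 30 deg from vertical roughly away from the robot (stand turned up to 0.35 rad either way); x down the deck's slope, also away from the robot; y level.
- keyway (a point): upper end of the keyway, at (15, 0, 58) mm in the stand's frame. The spindle's keyed section is 30 mm in diameter, from the flange face (z = 0) to z = 58 mm; the keyway on its +x side is 12 mm wide, straight, full length and open at the top.
- nose (a point): tip of the spindle's plain nose, at (0, 0, 88) mm in the stand's frame. The nose is 18 mm in diameter, from z = 58 to 88 mm, tapering to 10 mm over its last 8 mm.
- lug (a point): top of a small steel lug standing on the deck just outside the wheel's rim, at (74.5, 0, 8) mm in the stand's frame: it marks the keyway's side.
- wheel: mould wheel, 0.5 kg: round wooden disc 124 mm across, 20 mm thick, with round carvings and a steel eight-sided boss. Origin: middle of the underside; z along the bore to the boss side, x towards the tab. It starts on the spindle 16 mm short of home, tab 0.6 to 1.5 rad counter-clockwise (seen looking down on the boss) from the keyway. Home: origin and axes agree with the stand's.
- boss (a point): middle of the boss's top, 60 mm above the wheel's underside. The boss is 52 mm across flats, 40 mm tall above the disc; its flats face the wheel's x, y and the diagonals between. The through bore is 33 mm wide. The wheel turns freely on the spindle but for friction.
- tab (a point): inner end of the tab at the boss's top, 11 mm from the axis on the wheel's +x side. The tab is 8 mm wide and fills the bore's wall side from 42 to 60 mm above the wheel's underside; at the start its lower face rests on the end of the keyed section. A small steel stud on the disc, 54 mm from the axis, stands in line with it.
- cap: keeper cap: plain steel, 47 mm across (lower half eight-sided, flats facing its x, y and the diagonals; upper half round), 64 mm tall, 0.18 kg, standing upright on the table. Origin: middle of its underside; z towards its closed top. Fitted, it rests on the boss of the home wheel: origin at z = 60 mm in the stand's frame, z axes parallel, any turn.
- bore (a point): mouth of the cap's blind bore, in the middle of its underside (same point as the cap's origin): 22 mm wide, 33 mm deep; it slips over the spindle's nose.
- cup: bystander, to be left alone: white open cup, 56 mm across the rim, 65 mm tall. Origin: middle of its underside.
- tin: bystander, to be left alone: plain closed steel tin, squat and round, 70 mm across, 42 mm tall (wider and lower than the cap). Origin: middle of its underside.
- mould_a: bystander, to be left alone: pale wooden pastry-mould paddle 180 mm long, 26 mm thick. Origin: middle of its underside, or near it.
- mould_b: bystander, to be left alone: dark wooden pastry-mould paddle 180 mm long, 26 mm thick. Origin: middle of its underside, or near it.
- bowl: bystander, to be left alone: white bowl 120 mm across, 55 mm tall. Origin: middle of its underside.
- brush: bystander, to be left alone: hand brush 190 mm long. Origin: middle of its underside, or near it.
- spare: bystander, to be left alone: plain wooden disc 100 mm across, 20 mm thick. Origin: middle of its underside.
Things that resemble listed ones, but are neither listed nor needed, are in the scene too. Of the things that look like the wheel, the middle-sized one is meant. What is shaped like the cap but brown is not meant.

How it is judged:
On the way, in this order (a step that is already met when the one before it is completed fails the run):
1. the wheel, turned, has dropped fully home on the flange with its tab in the keyway, while the cap is still off the spindle (z of wheel in the frame of stand between -0.004 and 0.004 m and x of wheel in the frame of stand between -0.004 and 0.004 m and y of wheel in the frame of stand between -0.004 and 0.004 m and angle between the z axis of wheel and the z axis of stand, either way round below 0.07 rad and angle between the x axis of wheel and the x axis of stand, either way round below 0.35 rad and distance between cap and stand above 0.11 m), for 0.2 s.
2. the cap is on the spindle's nose, resting on the boss of the home wheel (z of wheel in the frame of stand between -0.004 and 0.004 m and x of wheel in the frame of stand between -0.004 and 0.004 m and y of wheel in the frame of stand between -0.004 and 0.004 m and angle between the z axis of wheel and the z axis of stand, either way round below 0.07 rad and angle between the x axis of wheel and the x axis of stand, either way round below 0.35 rad and z of cap in the frame of stand between 0.055 and 0.0645 m and x of cap in the frame of stand between -0.005 and 0.005 m and y of cap in the frame of stand between -0.005 and 0.005 m and angle between the z axis of cap and the z axis of stand, either way round below 0.1 rad), for 0.2 s.
At the end, for the whole second after the job is handed in: Wheel home: underside within 4 mm of the flange face, centred within 4 mm, axis within 0.07 rad of the spindle's, tab within 0.35 rad of the keyway. Cap on the nose: underside 55 to 64.5 mm above the flange face, centred within 5 mm, axis within 0.1 rad. Both at rest (all of step 2 and linear speed of each of wheel, cap below 0.02 m/s); the robot touches nothing.
It fails at once if a bystander was moved more than 30 mm (distance of any of cup, tin, mould_a, mould_b, bowl, brush, spare from where it was at the start of the episode above 0.03 m).
It also fails if it takes over 51 s, if anything falls off the work surface, if the arm or the gripper's body presses on something with over 40 N, if the wrist force passes 120 N, or if a joint passes its speed limit or range.

### The arm

A 7-joint arm with a two-finger parallel gripper is mounted at the origin on the work surface. World frame = base frame: x ahead of the robot, y to its left, z up, the work surface at z = 0. Lengths are in m, angles in rad, forces in N, time in s.
With the tool pointing down it reaches from about 0.4 to 0.875 m from the base axis. Payload 19.3 kg.
Tool frame: the origin (TCP) lies midway between the tips of the shut fingers; the grasp point (between the pads) lies 19 mm behind it (bot.pinch_z is the distance from the TCP to the grasp point, in m); z points along the fingers, y is the direction in which the jaws open and shut (so a half turn about z gives the same grasp; the last joint's range is limited). The gripper opens to 85 mm and grips with 20 to 120 N. Pads are 22 mm wide; open, the fingers measure 114 mm over their backs; the gripper's body (76 mm by 85 mm) begins 54 mm behind the grasp point. The pads swing forward as they close: fully open they stand 13 mm farther back than shut.
Start: joints at [-1.403, 0.521, -0.036, 1.599, 0.021, 1.021, -0.113], TCP at [0.147, 0.607, 0.194] pointing down, gripper open.
Joint ranges: [-2.91, 2.91], [-0.3, 2.13], [-1.5, 1.42], [0.17, 2.43], [-1.26, 4.41], [0.16, 1.93], [-2.52, 2.52]. Speed limits (rad/s): [1.89, 1.89, 2.39, 2.39, 3.01, 3.01, 3.01].

### API

Orientations are given as [roll, pitch, yaw] about the fixed x, y, z axes, in that order (R = Rz(yaw) Ry(pitch) Rx(roll)).
In Python, from workcell import bot gives the robot as it stands. The module is installed in compiled form; this text tells all that it offers.
- The arm moves only by the tool move_arm, never from a script. Its argument "moves" is text: rows parted by semicolons, each of 4 numbers parted by spaces: the shift along the tool's x, y, z in mm, then the turn about the tool's z in rad. In form: dx dy dz yaw; .... A call has exactly 10 rows; each row is the pose to reach, as a shift and turn from the pose commanded when the call began, along the tool's axes at that moment; what a row does not reach only later rows make up. A row lasts 1/12 s, in which the tool goes at most 41.7 mm and 7.16 degrees, less where a joint would pass 70% of its speed; a pose out of reach is approached as far as the arm can. A call with a gripper value outside its range is refused whole. "grip" is the opening, from 0 (shut) to 1 (fully open), set as the call begins (left out, the last holds). The fingers move at their own pace and stop on an object; "grip_force" is the grip in N (left out, the last holds). Time passes only in rows, so rows that repeat a pose let the fingers close, or fill a call up. It gives the time, the measured TCP pose, the force and the opening at its end, in the units of the state.
- bot.observe(): the state, without advancing time (a new reading comes with each control period).
- bot.grab_frame(name): name is "scene" or "top"; returns a dict with "frame" (384x512x3 uint8, red, green, blue), "z_map" (384x512 float32, m along the optical axis (not along the pixel's ray), 0 where there is no reading), "K" (3x3 intrinsics, pixels), "eye" and "attitude" of the camera in the world. Camera axes: x right, y up, looking along -z (the intrinsics and any distortion apply to the point x, -y, -z); pixel columns grow to the right and rows downward; lengths in m; the calibration is good to about 2 mm. A picture is of the moment at which its call begins.
- bot.job_done(): hands the job in, once; it reports no verdict.
Trained networks look in a picture, given as the dict that the camera call returned (one of the last four; its "shot" number tells which), for a name from the list of things; names that differ only in an ending like _2 or _b are one class to them, and where a whole thing is asked for, a point or a joint stands for the part that bears it (a point fixed in the world has none). Each returns a list of dicts, best first, with "conf" (0 to 1); they miss things now and then, are a little off and sometimes report something else, mostly with a low value. They report only what shows in the picture. A call takes as long as a camera call. They do not tell look-alikes from the thing itself.
- bot.search_frame(picture, label): "at" ([column, row] in pixels, amid what is visible of it).
- bot.pinpoint(picture, label): "at" ([column, row] in pixels: a listed point, or the origin of a listed thing).
The state is a dict: "clock": time; "qpos": joint angles; "qd": joint speeds; "joint_efforts": joint torques, N m; "position": TCP position; "tool_rot": TCP orientation; "force": force on the tool from outside, world axes, zero at the start; "moment": the same for the moment, N m; "grip_width": finger opening in m.
Only numpy, scipy, OpenCV 4.12 (cv2) and the standard library are available. Lean on these libraries where they do the work, as an engineer would, in place of code of your own. Each camera call takes 0.05 s, during which the arm holds its last target. There are 200 camera calls.

## Working session

There is one attempt and no reset: what is moved stays moved. The work goes in short steps, Python scripts to look and compute and a tool call to move; the robot and the scene stay as the last step left them, time stands still between calls to the robot, and variables do not carry over. Pictures are saved under pics/ and viewed, about 8 in all and at most 12, crops included, and the job is handed in when it is done.

Besides the shell and the picture viewer there is one more tool, called after "Call:" as name(argument=value, ...), one argument or row to a line, values as JSON. move_arm: Moves the arm, as the interface text tells. Its arguments: {"type":"object","properties":{"moves":{"type":"string"},"grip":{"type":"number"},"grip_force":{"type":"number"}},"required":["moves"]}

```bash
mkdir -p pics; cat > h.py <<'E'
import numpy as np, cv2
from scipy.spatial.transform import Rotation as R
from workcell import bot
def cam(p):
    A=np.array(p["attitude"],float)
    Rm=A if A.shape==(3,3) else R.from_euler('xyz',A).as_matrix()
    return Rm,np.array(p["eye"])
def px2w(p,at,z=None):
    Rm,e=cam(p);K=p["K"];c,r=at
    d=p["z_map"][int(round(r)),int(round(c))] if z is None else z
    return e+Rm@(d*np.array([(c-K[0,2])/K[0,0],-(r-K[1,2])/K[1,1],-1]))
def cloud(p):
    Rm,e=cam(p);K=p["K"];h,w=p["z_map"].shape
    c,r=np.meshgrid(np.arange(w),np.arange(h));d=p["z_map"]
    return e+np.stack([d*(c-K[0,2])/K[0,0],-d*(r-K[1,2])/K[1,1],-d],-1)@Rm.T
def w2px(p,X):
    Rm,e=cam(p);K=p["K"];q=Rm.T@(np.array(X)-e);return np.array([K[0,0]*q[0]/-q[2]+K[0,2],K[1,1]*-q[1]/-q[2]+K[1,2]])
def save(name,img,s=1):
    cv2.imwrite('pics/'+name,cv2.resize(img[:,:,::-1],None,fx=s,fy=s,interpolation=cv2.INTER_CUBIC))
E
python3 - <<'E'
from h import *
np.set_printoptions(precision=4,suppress=True)
o=bot.observe();print(o, bot.pinch_z)
ps=[bot.grab_frame(n) for n in("scene","top")]
for p,n in zip(ps,("scene","top")):
    print(n,{k:v for k,v in p.items() if k not in("frame","z_map")})
    save(n+'0.png',p["frame"],1.5)
    for l in("wheel","cap","boss","tab","nose","lug","keyway","stand","tin","cup"):
        try:print(l,[(np.round(d["conf"],2),np.round(d["at"]),px2w(p,d["at"])) for d in bot.pinpoint(p,l)[:4]])
        except Exception as ex:print(l,ex)
E
```

```text
{'clock': 0.0, 'qpos': array([-1.4032,  0.522 , -0.0363,  1.6   ,  0.0212,  1.0211, -0.1128]), 'qd': array([-0.0003, -0.0014,  0.0002, -0.0001,  0.0007, -0.0013,  0.0001]), 'joint_efforts': array([ -0.0004, -92.7109,   1.9798, -36.9924,   0.0179,   0.0082,
         0.0001]), 'position': array([0.1472, 0.607 , 0.193 ]), 'tool_rot': array([-3.1405,  0.0001,  2.9038]), 'force': array([ 1.8567,  0.6526, -0.2744]), 'moment': array([-0.0085, -0.0355,  0.0412]), 'grip_width': 0.0852112870818422} 0.0187
scene {'K': array([[456.8466,   0.    , 247.3173],
       [  0.    , 456.8466, 192.8469],
       [  0.    ,   0.    ,   1.    ]]), 'eye': array([1.3276, 0.0515, 1.3074]), 'attitude': array([ 0.6159, -0.0064,  1.6791]), 'shot': 1}
wheel [(np.float64(0.7), array([229., 205.]), array([ 0.5802, -0.0765,  0.175 ])), (np.float64(0.56), array([299., 174.]), array([0.3567, 0.1311, 0.0709])), (np.float64(0.53), array([249., 176.]), array([ 0.3543, -0.0401,  0.0301]))]
cap [(np.float64(0.78), array([355., 232.]), array([0.5458, 0.3233, 0.0345])), (np.float64(0.62), array([346., 214.]), array([0.4698, 0
[... 2156 characters left out ...]
at64(0.78), array([272., 159.]), array([ 0.5903, -0.0842,  0.191 ]))]
lug [(np.float64(0.98), array([274., 157.]), array([ 0.6022, -0.0919,  0.1797])), (np.float64(0.49), array([158., 145.]), array([0.7059, 0.3534, 0.0027])), (np.float64(0.39), array([135., 235.]), array([0.3528, 0.4297, 0.0203]))]
keyway [(np.float64(0.75), array([274., 163.]), array([ 0.5765, -0.0929,  0.1942])), (np.float64(0.69), array([159., 142.]), array([0.7194, 0.3507, 0.0013]))]
stand [(np.float64(0.58), array([270., 176.]), array([ 0.5326, -0.0757,  0.1744]))]
tin [(np.float64(0.55), array([205., 170.]), array([0.592 , 0.1651, 0.0406]))]
cup [(np.float64(0.44), array([196., 203.]), array([0.4698, 0.2036, 0.0028]))]
```

View pics/scene0.png

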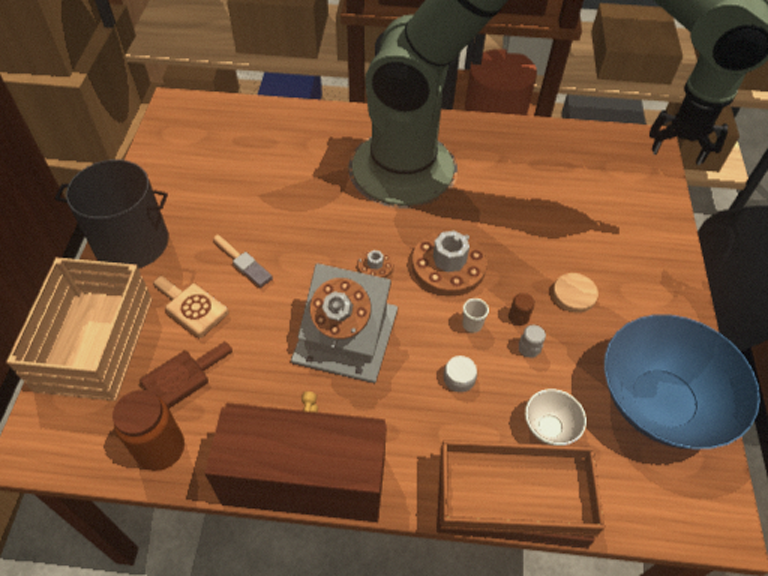

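View pics/top0.png

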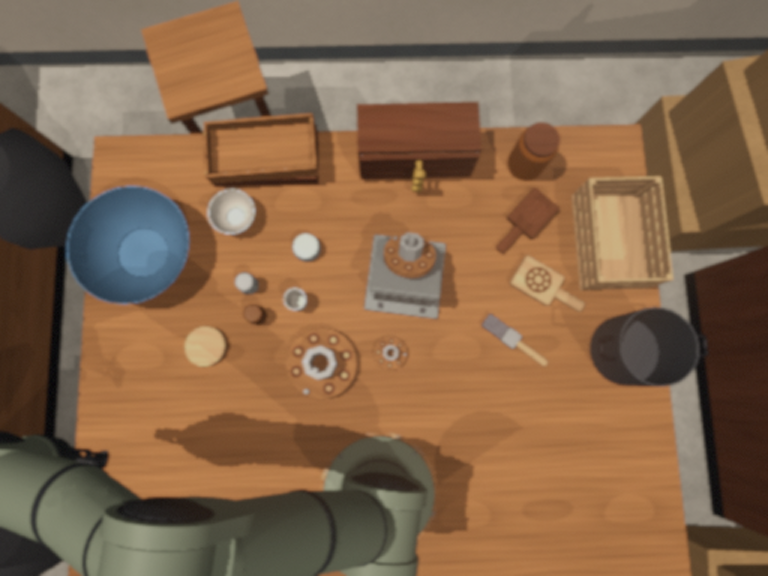

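Scene picture (native pixels): the wheel candidates are the one on the stand (226,205), a big one on the table (299,172) and a small one (250,175). The middle-sized one on the stand is the one meant. Cap candidates are the grey one (355,227), a brown one (347,206), the tin (307,249) and the cup (316,210), so I choose the grey one. Next I'll check both choices in a close crop and fit the stand.

```bash
cat > fit.py <<'E'
from h import *
from scipy.optimize import least_squares
def standfit(ps):
    P=np.concatenate([cloud(p).reshape(-1,3) for p in ps])
    m=(abs(P[:,0]-.56)<.14)&(abs(P[:,1]+.08)<.14)&(P[:,2]>.05);P=P[m]
    rng=np.random.default_rng(0)
    # deck+parallel planes: choose normal with 30deg tilt
    best=None
    for yaw in np.linspace(-.45,.45,181):
        n=np.array([np.cos(yaw)*.5,np.sin(yaw)*.5,np.sqrt(.75)])
        h=P@n; c,e=np.histogram(h,bins=np.arange(h.min(),h.max(),.002))
        s=np.sort(c)[-6:]; s=(c.astype(float)**2).sum()
        if best is None or s>best[0]:best=(s,yaw,n,c,e)
    return P,best
E
python3 - <<'E'
from fit import *
np.set_printoptions(precision=4,suppress=True,linewidth=150)
ps=[bot.grab_frame(n) for n in("scene","top")]
import pickle;pickle.dump(ps,open('p0.pkl','wb'))
for q in (ps,ps[:1],ps[1:]):
    P,b=standfit(q);print(b[0],b[1]);
    print([(round(e,3),c) for c,e in zip(b[3],b[4]) if c>60])
a=cv2.resize(ps[0]["frame"][165:265,170:280],None,fx=5,fy=5,interpolation=cv2.INTER_CUBIC)
b=cv2.resize(ps[0]["frame"][190:260,325:375],None,fx=5,fy=5,interpolation=cv2.INTER_CUBIC)
c=np.zeros((500,800,3),np.uint8);c[:,:550]=a;c[:350,550:]=b
save('crop1.png',c)
E
```

```text
1456125.0 -0.16000000000000003
[(np.float64(0.369), np.int64(127)), (np.float64(0.371), np.int64(363)), (np.float64(0.373), np.int64(590)), (np.float64(0.375), np.int64(611)), (np.float64(0.377), np.int64(335)), (np.float64(0.379), np.int64(134)), (np.float64(0.417), np.int64(105)), (np.float64(0.419), np.int64(282)), (np.float64(0.421), np.int64(380)), (np.float64(0.423), np.int64(366)), (np.float64(0.425), np.int64(215)), (np.float64(0.427), np.int64(91)), (np.float64(0.461), np.int64(84)), (np.float64(0.463), np.int64(76))]
542586.0 -0.16499999999999998
[(np.float64(0.369), np.int64(101)), (np.float64(0.371), np.int64(254)), (np.float64(0.373), np.int64(349)), (np.float64(0.375), np.int64(325)), (np.float64(0.377), np.int64(202)), (np.float64(0.379), np.int64(77)), (np.float64(0.417), np.int64(94)), (np.float64(0.419), np.int64(202)), (np.float64(0.421), np.int64(242)), (np.float64(0.423), np.int64(239)), (np.float64(0.425), np.int64(115))]
240736.0 -0.15500000000000003
[(np.float64(0.371), np.int64(166)), (np.float64(0.373), np.int64(282)), (np.float64(0.375), np.int64(249)), (np.float64(0.377), np.int64(73)), (np.float64(0.419), np.int64(124)), (np.float64(0.421), np.int64(154)), (np.float64(0.423), np.int64(103))]
```

View pics/crop1.png

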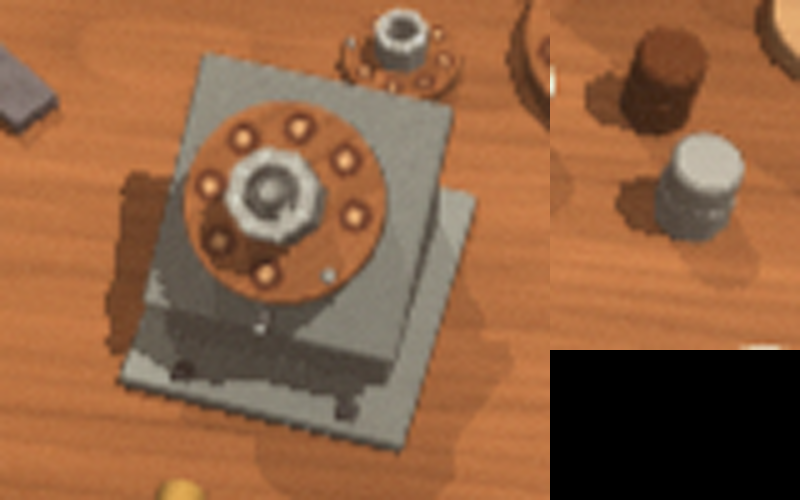

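The crop shows the mid-sized wheel on the stand, its stud at native (235.6,220) and the lug at (222.4,230), with the plain grey cap standing next to the brown one.

```bash
cat >> fit.py <<'E'
def frame(yaw):
    z=np.array([np.cos(yaw)*.5,np.sin(yaw)*.5,np.sqrt(.75)])
    x=np.array([np.cos(yaw)*np.sqrt(.75),np.sin(yaw)*np.sqrt(.75),-.5])
    return np.stack([x,np.cross(z,x),z],1)
def ray_plane(p,at,n,h):
    a=px2w(p,at,1.0);e=np.array(p["eye"]);d=a-e
    return e+d*(h-n@e)/(n@d)
def circ(pts,Rr):
    # boundary-robust: centre of minimal enclosing circle
    (c,r)=cv2.minEnclosingCircle(pts.astype(np.float32));return c,r
E
python3 - <<'E'
from fit import *
import pickle
np.set_printoptions(precision=4,suppress=True,linewidth=150)
ps=pickle.load(open('p0.pkl','rb'))
Rs=frame(-.16);z=Rs[:,2]
for p in ps:
    C=cloud(p);Q=C@Rs   # coordinates in stand-aligned axes
    hsv=cv2.cvtColor(p["frame"],cv2.COLOR_RGB2HSV)
    reg=(abs(C[...,0]-.56)<.14)&(abs(C[...,1]+.08)<.14)&(C[...,2]>.05)
    h=np.median(Q[reg&(abs(Q[...,2]-.374)<.01)][:,2]);t=np.median(Q[reg&(abs(Q[...,2]-.422)<.006)][:,2]);
    bt=Q[reg&(abs(Q[...,2]-.462)<.006)]
    disc=Q[reg&(abs(Q[...,2]-.422)<.009)][:,:2]
    print('deck',h,'disc',t,'boss',np.median(bt[:,2]),circ(bt[:,:2],0),'disc circ',circ(disc,0),len(disc), np.median(disc,0),(disc.max(0)+disc.min(0))/2,np.ptp(disc,axis=0))
    dk=Q[reg&(abs(Q[...,2]-.374)<.006)];print('deck ext',np.percentile(dk[:,0],[.5,99.5]),np.percentile(dk[:,1],[.5,99.5]))
p=ps[0]
for n,at,hh in(("stud",(235.6,220),.4225+.004),("lug",(222.4,230),.394)):
    print(n,ray_plane(p,at,z,hh)@Rs)
for l,i in(("nose",.474),("boss",.462),("tab",.462),("keyway",.444),("lug",.394)):
  for k in (0,1):
    q=ps[k]
    at={"nose":[(222,201),(272,159)],"boss":[(225,203),(272,161)],"tab":[(226,209),(270,158)],"keyway":[(225,208),(274,163)],"lug":[(219,230),(274,157)]}[l][k]
    print(l,k,ray_plane(q,at,z,i)@Rs)
# cap
for p in ps:
    C=cloud(p);m=(abs(C[...,0]-.525)<.07)&(abs(C[...,1]-.31)<.045)&(abs(C[...,2]-.062)<.012)
    print('cap top',np.median(C[m],0),m.sum(),(C[m].max(0)+C[m].min(0))/2,np.ptp(C[m],axis=0))
    c,r=np.where(m);print(np.median(p["frame"][m],0))
E
```

```text
deck 0.3751798926466704 disc 0.42290562377614593 boss 0.4628573736740074 ((0.41759219765663147, 0.0031685831490904093), 0.028072303161025047) disc circ ((0.4189779460430145, 0.003493489697575569), 0.06229006126523018) 1000 [0.4217 0.0098] [0.419  0.0036] [0.123 0.123]
deck ext [0.3359 0.4997] [-0.0781  0.0859]
deck 0.3740062304312778 disc 0.42164422448350464 boss 0.46144050611536763 ((0.41617637872695923, 6.584288348676637e-05), 0.028305234387516975) disc circ ((0.41837966442108154, 0.0013532377779483795), 0.06406421214342117) 537 [0.3987 0.0027] [0.417  0.0005] [0.1224 0.1228]
deck ext [0.3321 0.4962] [-0.0813  0.0822]
stud [0.4579 0.0432 0.4265]
lug [0.4968 0.0053 0.394 ]
nose 0 [ 0.4138 -0.0014  0.474 ]
nose 1 [0.4118 0.01   0.474 ]
boss 0 [0.417  0.0063 0.462 ]
boss 1 [0.4139 0.0088 0.462 ]
tab 0 [0.4335 0.0135 0.462 ]
tab 1 [0.4269 0.0169 0.462 ]
keyway 0 [0.4307 0.0064 0.444 ]
keyway 1 [0.4228 0.0004 0.444 ]
lug 0 [ 0.4993 -0.0051  0.394 ]
lug 1 [0.5008 0.0007 0.394 ]
cap top [0.5238 0.3151 0.064 ] 234 [0.5026 0.313  0.0607] [0.0951 0.0636 0.0212]
[166.  145.5 126.5]
cap top [0.5205 0.3146 0.0628] 148 [0.5001 0.3114 0.0617] [0.0887 0.0618 0.0234]
[183.5 174.5 165. ]
```

```bash
cat >> fit.py <<'E'
np.set_printoptions(precision=4,suppress=True,linewidth=150)
YAW=-.16; RS=frame(YAW); O=RS@np.array([.4178,.0022,.3865])
def s2w(v): return O+RS@(np.array(v)/1000)
def w2s(X): return (np.array(X)-O)@RS*1000
def delta(T,yaw=np.pi-.16):   # tool-frame shift (mm) and turn to reach world T, tool yaw
    o=bot.observe();Rt=R.from_euler('xyz',o["tool_rot"]).as_matrix()
    dy=(yaw-o["tool_rot"][2]+np.pi)%(2*np.pi)-np.pi
    return np.round(np.r_[(np.array(T)-o["position"])@Rt*1000,-dy],3)
def tip(th,gap=2,back=14.5,rs=3.5,inn=2,zd=36):  # finger-tip target pushing the stud at th
    return s2w(np.array([54*np.cos(th)-inn,54*np.sin(th)+rs+back,zd+gap])+11*np.array([.866,0,.5]))
E
python3 - <<'E'
from fit import *
print(O,[s2w(v) for v in([0,0,88],[74.5,0,8])])
A=tip(1.05);print('A',A,delta(A))
for th in(.9,.8,.6,.4,.2,.1,0):print(th,tip(th),(tip(th)-A)@R.from_euler('xyz',[np.pi,0,np.pi-.16]).as_matrix()*1000)
E
```

```text
[ 0.5483 -0.0863  0.1258] [array([ 0.5918, -0.0933,  0.202 ]), array([ 0.616 , -0.0972,  0.0955])]
A [ 0.6095 -0.0305  0.1463] [-599.591 -510.981   47.286   -0.078]
0.9 [ 0.6145 -0.0359  0.1429] [-5.8007 -4.5412  3.3491]
0.8 [ 0.6174 -0.0399  0.1409] [-9.3127 -8.1036  5.3767]
0.6 [ 0.6221 -0.049   0.1374] [-15.328  -16.3502   8.8496]
0.4 [ 0.625  -0.0591  0.1349] [-19.8047 -25.8123  11.4342]
0.2 [ 0.6261 -0.0697  0.1333] [-22.5641 -36.1127  13.0274]
0.1 [ 0.6259 -0.0751  0.1329] [-23.2626 -41.4498  13.4307]
0 [ 0.6253 -0.0804  0.1327] [-23.4963 -46.8409  13.5656]
```

Call:
move_arm(
  moves="-20 -17 0 -0.02; -50 -43 0 -0.04; -80 -68 0 -0.078; -110 -94 0 -0.078; -140 -119 0 -0.078; -170 -145 0 -0.078; -200 -170 -2 -0.078; -230 -196 -4 -0.078; -260 -221 -5 -0.078; -290 -247 -6 -0.078",
  grip=0,
  grip_force=30,
)

```text
clock: 2.03
position: [0.3718, 0.2975, 0.2]
tool_rot: [3.141, 0.0, 2.982]
force: [1.5, 0.3, -0.1]
grip_width: -0.0001
```

```bash
python3 - <<'E'
from fit import *
o=bot.observe();print(o["clock"],o["position"],o["tool_rot"],o["force"],o["grip_width"]);print(delta(tip(1.05)))
E
```

```text
2.0333 [0.3718 0.2975 0.2   ] [3.1409 0.0004 2.9819] [ 1.5369  0.2668 -0.0663] -0.0001409056974116631
[-286.873 -286.009   53.588    0.   ]
```

Call:
move_arm(
  moves="-28 -28 0 0; -57 -57 0 0; -86 -86 0 0; -115 -115 0 0; -143 -143 0 0; -172 -172 0 0; -201 -201 0 0; -230 -229 5 0; -258 -258 15 0; -287 -280 25 0",
)

```text
clock: 2.87
position: [0.6106, -0.0261, 0.1746]
tool_rot: [-3.141, 0.001, 2.98]
force: [-0.2, 1.2, 1.1]
grip_width: 0.0002
```

```bash
python3 - <<'E'
from fit import *
o=bot.observe();print(o["clock"],o["position"],o["tool_rot"],o["force"]);print(delta(tip(1.05)), delta(tip(.85)))
p=bot.grab_frame("scene");save('s2.png',p["frame"][155:265,160:300],5)
E
```

```text
2.8667 [ 0.6106 -0.0261  0.1746] [-3.1413  0.0009  2.9804] [-0.2432  1.1628  1.0664]
[ 0.33  -4.415 28.355 -0.001] [ -7.268 -10.676  32.749  -0.001]
```

View pics/s2.png

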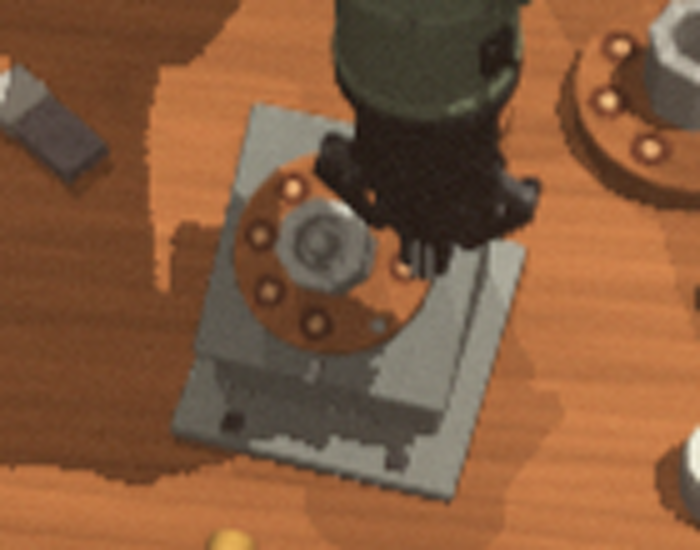

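The closed fingers are above the wheel's +y side. The stud is at crop (378,326), native (235.6,220), and the lug at (313,370). Next I'll lower and push the stud.

Call:
move_arm(
  moves="0 -2 8 0; 0 -4 16 0; 0 -4 24 0; 0 -4 28 0; -3 -6 30 0; -5 -9 31.5 0; -7 -11 32.5 0; -9 -13 33.5 0; -12 -16 35 0; -15 -20 37 0",
)

```text
clock: 3.75
position: [0.6218, -0.0454, 0.1378]
tool_rot: [3.141, 0.001, 2.982]
force: [0.0, -0.4, 0.7]
grip_width: 0.0001
```

```bash
python3 - <<'E'
from fit import *
o=bot.observe();print(o["clock"],o["position"],o["tool_rot"],o["force"]);print(w2s(o["position"]),delta(tip(.6)),delta(tip(.4)),delta(tip(.2)))
p=bot.grab_frame("scene");save('s3.png',p["frame"][165:255,180:280],6)
E
```

```text
3.75 [ 0.6218 -0.0454  0.1378] [3.1414 0.0006 2.9821] [ 0.041  -0.3528  0.6855]
[51.1407 52.077  43.351 ] [-0.898 -3.587  0.348  0.   ] [ -5.369 -13.051   2.933   0.   ] [ -8.123 -23.353   4.526   0.   ]
```

View pics/s3.png

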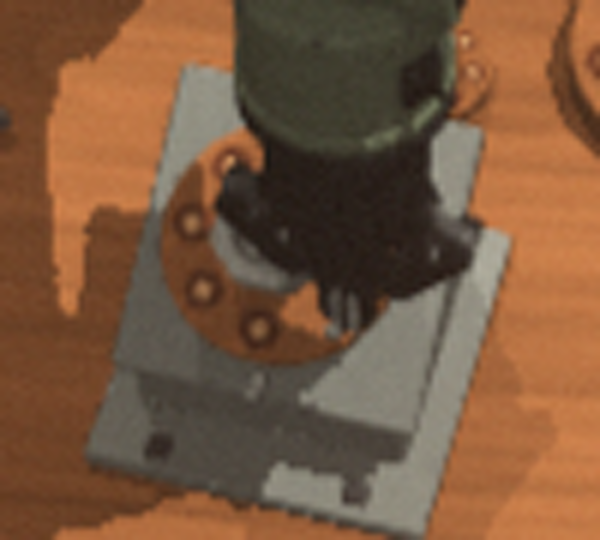

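```bash
python3 - <<'E'
from fit import *
o=bot.observe()
p=bot.grab_frame("scene");print(w2px(p,o["position"]),"stud",[w2px(p,s2w([54*np.cos(t),54*np.sin(t),40])) for t in(.7,.8,.9)])
e=cam(p)[1]
for r in range(214,224):print(r,[tuple(int(v) for v in p["frame"][r,c]) for c in range(229,243,1)])
E
```

```text
[237.694  224.4378] stud [array([233.5163, 219.907 ]), array([235.0661, 219.0146]), array([236.5222, 217.9706])]
214 [(149, 93, 55), (165, 102, 60), (161, 101, 61), (116, 73, 46), (44, 35, 31), (52, 42, 36), (72, 66, 57), (49, 40, 33), (56, 49, 43), (61, 52, 47), (42, 33, 26), (38, 30, 25), (42, 30, 24), (62, 41, 29)]
215 [(167, 102, 61), (165, 102, 62), (154, 95, 55), (113, 72, 45), (46, 36, 29), (62, 54, 48), (77, 70, 63), (58, 49, 42), (63, 57, 47), (71, 64, 55), (50, 40, 35), (39, 29, 20), (41, 31, 23), (76, 50, 34)]
216 [(163, 99, 58), (163, 100, 59), (157, 96, 57), (136, 83, 49), (42, 31, 28), (61, 54, 48), (78, 71, 64), (58, 50, 41), (63, 52, 44), (80, 75, 66), (53, 45, 38), (41, 31, 27), (45, 33, 27), (65, 43, 26)]
217 [(162, 99, 59), (158, 97, 55), (161, 101, 60), (151, 95, 53), (78, 55, 38), (70, 58, 49), (83, 77, 68), (56, 49, 42), (65, 56, 48), (81, 75, 66), (57, 47, 41), (45, 32, 26), (48, 34, 26), (74, 50, 36)]
218 [(161, 99, 58), (165, 102, 61), (165, 101, 60), (162, 100, 60), (140, 87, 54), (115, 80, 57), (80, 73, 67), (57, 49, 40), (61, 52, 45), (81, 73, 64), (54, 42
[... 428 characters left out ...]
00, 80, 65), (117, 112, 100), (132, 129, 115)]
221 [(100, 64, 41), (94, 56, 34), (102, 62, 39), (124, 75, 45), (123, 78, 49), (100, 70, 50), (100, 74, 60), (134, 91, 63), (140, 89, 58), (85, 62, 46), (85, 71, 58), (124, 118, 104), (134, 130, 118), (135, 131, 118)]
222 [(92, 55, 31), (97, 61, 37), (100, 62, 38), (98, 61, 37), (100, 60, 36), (102, 62, 39), (99, 64, 39), (110, 70, 44), (103, 62, 38), (84, 68, 55), (121, 118, 103), (134, 131, 119), (135, 134, 119), (138, 134, 122)]
223 [(97, 61, 37), (97, 60, 36), (99, 60, 38), (101, 63, 40), (101, 62, 38), (90, 58, 35), (81, 51, 35), (81, 61, 47), (86, 78, 67), (124, 118, 106), (135, 131, 119), (131, 130, 117), (134, 130, 116), (130, 127, 116)]
```

```bash
python3 - <<'E'
from fit import *
o=bot.observe();print(o["position"])
for n in("scene","top"):
    p=bot.grab_frame(n);C=cloud(p);S=(C-O)@RS*1000
    m=(p["frame"].max(-1)<95)&(np.linalg.norm(C[...,:2]-o["position"][:2],axis=-1)<.03)&(C[...,2]<.2)&(C[...,2]>.12)
    hsv=m&(S[...,2]>39)
    print(n,m.sum(),hsv.sum());rr,cc=np.where(hsv)
    for z0 in np.arange(.13,.2,.01):
        k=hsv&(abs(C[...,2]-z0)<.005)
        if k.sum():print(round(z0,2),k.sum(),((C[k]-o["position"])*1000).mean(0),np.ptp(C[k],axis=0)*1000)
    print(sorted(zip(rr,cc))[-6:],S[hsv][-6:])
E
```

```text
[ 0.6215 -0.0463  0.1373]
scene 45 35
0.13 1 [ -1.1603 -17.7848  -3.1408] [0. 0. 0.]
0.14 3 [-10.8755  -4.7967   2.5818] [11.7028 16.7907  7.0117]
0.18 7 [ 7.7605 -0.6065 43.9441] [ 8.1046 17.9604  6.1646]
0.19 18 [ 7.6118  0.0416 53.1316] [11.2267 26.3307  9.7979]
0.2 6 [ 7.3293  1.0419 59.1523] [ 9.6939 26.174   2.0752]
[(np.int64(219), np.int64(239)), (np.int64(219), np.int64(240)), (np.int64(220), np.int64(236)), (np.int64(220), np.int64(239)), (np.int64(223), np.int64(234)), (np.int64(224), np.int64(232))] [[35.6293 57.9104 88.892 ]
 [34.154  53.243  39.6032]
 [39.8491 42.2261 40.155 ]
 [38.3619 57.7408 83.3515]
 [49.982  38.5312 40.6451]
 [54.2879 33.3923 41.0087]]
top 0 0
[] []
```

```bash
python3 - <<'E'
from fit import *
p=bot.grab_frame("scene")
print(w2px(p,[.6106,-.0261,.1746]),[w2px(p,bot.observe()["position"]+np.array([0,0,h])) for h in(0,.01,.02,.03)])
q=cv2.resize(p["frame"][195:235,215:265],None,fx=14,fy=14,interpolation=cv2.INTER_NEAREST)
save('s4.png',np.clip(q.astype(float)*1.8,0,255).astype(np.uint8))
E
```

```text
[244.9597 215.2404] [array([238.1966, 224.2756]), array([238.1634, 222.5215]), array([238.1298, 220.7463]), array([238.0958, 218.9494])]
```

View pics/s4.png

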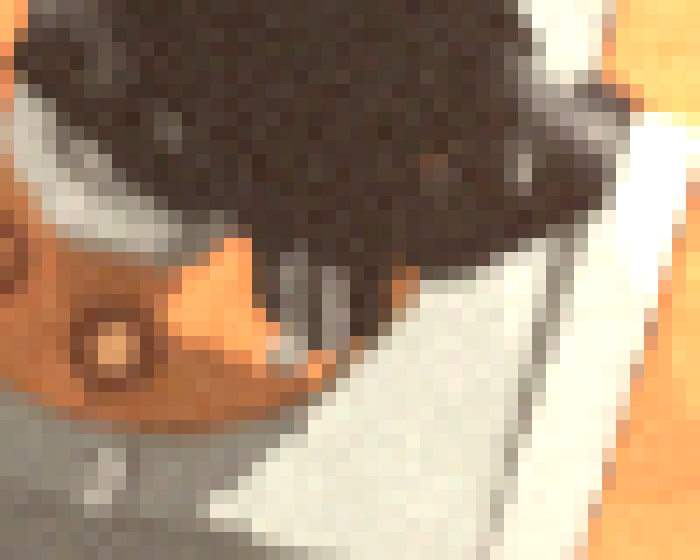

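```bash
python3 - <<'E'
from fit import *
p=bot.grab_frame("scene");C=cloud(p);o=bot.observe()["position"]
for r in range(208,224):print(r,[tuple(int(v) for v in (C[r,c]-o)*1000) if p["z_map"][r,c]>0 else None for c in(234,236,237,238,239,241)])
print(bot.observe()["qpos"],bot.observe()["grip_width"])
E
```

```text
208 [(15, -8, 110), (6, -4, 97), (0, -2, 87), (15, 2, 112), (17, 5, 116), (18, 11, 118)]
209 [(11, -9, 98), (8, -4, 94), (1, -2, 85), (15, 2, 107), (17, 5, 110), (19, 11, 114)]
210 [(9, -9, 91), (9, -4, 91), (1, -2, 80), (12, 1, 97), (19, 5, 108), (16, 10, 104)]
211 [(12, -9, 90), (9, -4, 86), (4, -2, 79), (13, 1, 93), (14, 4, 95), (12, 10, 93)]
212 [(10, -9, 82), (9, -4, 80), (4, -2, 74), (13, 1, 87), (14, 4, 90), (14, 10, 90)]
213 [(6, -10, 70), (8, -4, 74), (10, -1, 77), (12, 1, 82), (15, 4, 86), (10, 9, 80)]
214 [(2, -11, 59), (11, -4, 74), (10, -1, 73), (11, 1, 74), (8, 3, 71), (8, 9, 71)]
215 [(3, -11, 55), (7, -4, 61), (11, -1, 68), (10, 1, 67), (9, 4, 67), (8, 9, 67)]
216 [(5, -11, 52), (10, -4, 61), (11, -1, 63), (10, 1, 62), (12, 4, 66), (5, 9, 56)]
217 [(4, -11, 45), (8, -4, 52), (11, -1, 58), (11, 1, 58), (10, 4, 57), (5, 9, 51)]
218 [(-18, -14, 3), (8, -4, 48), (10, -1, 51), (13, 1, 57), (11, 4, 53), (7, 9, 48)]
219 [(-12, -14, 7), (8, -5, 41), (10, -1, 45), (11, 1, 48), (10, 4, 47), (-23, 5, -7)]
220 [(-10, -13, 5), (-9, -7, 6), (-13, -5, 1), (-12, -2, 3), (10, 3, 41), (-38, 3, -35)]
221 [(-10, -14, 0), (-8, -7, 3), (-10, -5, 0), (-10, -1, 1), (-20, 0, -13), (-36, 3, -39)]
222 [(-9, -13, -4), (-8, -7, -2), (-11, -5, -7), (-35, -5, -45), (-36, -2, -46), (-33, 4, -40)]
223 [(-5, -13, -4), (-29, -11, -43), (-30, -7, -43), (-32, -5, -46), (-33, -2, -46), (-30, 4, -41)]
[-0.1351  0.5861  0.1674  1.6664 -0.1181  0.899   1.4895] 7.085939751177828e-05
```

Call:
move_arm(
  moves="-1 -1 0 0; -2 -3 0.5 0; -3 -5 1 0; -4 -7 1.5 0; -4 -9 2 0; -5 -11 2 0; -5 -13 2 0; -5 -13 2 0; -5 -13 2 0; -5 -13 2 0",
)

```text
clock: 4.88
position: [0.6242, -0.0587, 0.1356]
tool_rot: [3.142, -0.0, 2.982]
force: [0.2, -0.6, -0.8]
grip_width: -0.0003
```

```bash
python3 - <<'E'
from fit import *
o=bot.observe();print(o["clock"],o["position"],o["force"],o["moment"],w2s(o["position"]))
p=bot.grab_frame("scene");C=cloud(p);o=o["position"]
for r in range(214,225):print(r,[tuple(int(v) for v in (C[r,c]-o)*1000) if p["z_map"][r,c]>0 else None for c in(231,232,233,234,235,236,237,238)])
q=cv2.resize(p["frame"][185:235,200:265],None,fx=12,fy=12,interpolation=cv2.INTER_NEAREST)
save('s5.png',np.clip(q.astype(float)*1.8,0,255).astype(np.uint8))
E
```

```text
4.8833 [ 0.6242 -0.0587  0.1356] [ 0.2155 -0.6276 -0.8074] [-0.0309  0.0182 -0.0073] [56.1374 39.2527 43.6933]
214 [(11, -4, 78), (12, -1, 79), (12, 1, 80), (13, 4, 83), (14, 7, 85), (15, 10, 86), (7, 12, 74), (-2, 13, 60)]
215 [(8, -5, 67), (12, -1, 74), (12, 1, 75), (9, 3, 71), (7, 6, 68), (7, 9, 69), (7, 12, 70), (-1, 13, 55)]
216 [(7, -5, 61), (8, -2, 62), (11, 0, 68), (10, 3, 67), (7, 6, 62), (10, 9, 67), (7, 11, 64), (-2, 13, 49)]
217 [(11, -4, 62), (10, -2, 60), (11, 0, 62), (9, 3, 61), (7, 6, 57), (7, 9, 58), (7, 11, 59), (-25, 10, 6)]
218 [None, (12, -1, 58), (9, 0, 53), (11, 3, 57), (7, 6, 52), (8, 9, 53), (7, 11, 53), (-24, 10, 2)]
219 [(9, -5, 48), (10, -2, 49), (9, 0, 48), (11, 3, 52), (9, 6, 50), (7, 8, 46), (-17, 8, 7), (-20, 10, 3)]
220 [(7, -5, 39), (10, -2, 44), (11, 0, 47), (11, 3, 48), (-15, 2, 3), (-12, 5, 9), (-16, 8, 3), (-18, 11, 1)]
221 [(-13, -9, 0), (-13, -6, 0), (-14, -3, -1), (-13, 0, 0), (-12, 2, 2), (-13, 5, 1), (-13, 8, 2), (-18, 11, -4)]
222 [(-8, -8, 1), (-9, -5, 1), (-10, -3, -1), (-9, 0, 1), (-12, 2, -1), (-9, 6, 2), (-16, 8, -7), (-37, 8, -41)]
223 [(-6, -8, 0), (-9, -6, -5), (-7, -2, -1), (-6, 0, 1), (-13, 2, -9), (-35, 2, -44), (-34, 5, -43), (-33, 8, -41)]
224 [(-5, -8, -4), (-7, -5, -8), (-11, -3, -13), (-31, -3, -45), (-30, 0, -44), (-32, 2, -47), (-32, 5, -46), (-32, 8, -45)]
```

View pics/s5.png

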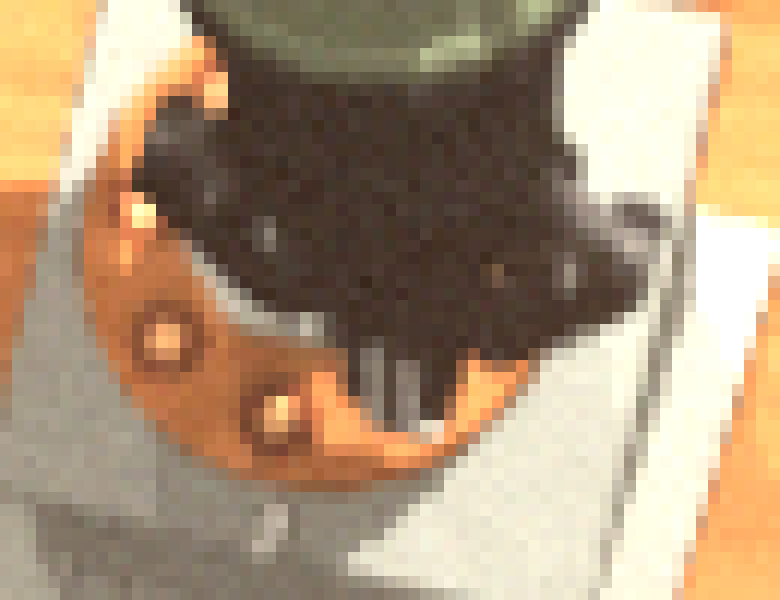

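```bash
python3 - <<'E'
from fit import *
import pickle
o0=np.array([.147,.607,.193])
for p in pickle.load(open('p0.pkl','rb')):
    C=cloud(p);m=(np.linalg.norm(C[...,:2]-o0[:2],axis=-1)<.08)&(C[...,2]>.12)&(C[...,2]<.5)
    print(m.sum())
    for lo in np.arange(.12,.34,.015):
        k=m&(C[...,2]>=lo)&(C[...,2]<lo+.015)
        if k.sum():print(round(lo,3),k.sum(),((C[k].min(0)-o0)*1000).round(),((C[k].max(0)-o0)*1000).round())
p=bot.grab_frame("top");o=bot.observe()["position"];C=cloud(p)
m=(np.linalg.norm(C[...,:2]-o[:2],axis=-1)<.09)&(C[...,2]>o[2]+.03)
for lo in np.arange(.03,.4,.02):
    k=m&(C[...,2]>=lo+o[2])&(C[...,2]<lo+.02+o[2])
    if k.sum():print(round(lo,3),k.sum(),((C[k].min(0)-o)*1000).round(),((C[k].max(0)-o)*1000).round())
E
```

```text
1951
0.24 12 [ -3. -50.  54.] [23. 51. 62.]
0.255 39 [-17. -57.  62.] [23. 56. 77.]
0.27 36 [-15. -57.  77.] [25. 54. 91.]
0.285 86 [-30. -73.  92.] [ 31.  70. 107.]
0.3 159 [-31. -75. 107.] [ 31.  70. 122.]
0.315 124 [-27. -72. 122.] [ 31.  65. 137.]
0.33 183 [-28. -71. 137.] [ 33.  64. 152.]
493
0.24 3 [ -6. -52.  51.] [ -2. -51.  60.]
0.255 9 [ -8. -59.  64.] [ -0. -48.  77.]
0.27 2 [ -6. -54.  78.] [ -2. -51.  84.]
0.285 27 [-29. -76.  92.] [  0. -44. 107.]
0.3 52 [-28. -77. 108.] [  8. -30. 122.]
0.315 45 [-26. -75. 122.] [ 13. -22. 135.]
0.33 52 [-18. -72. 137.] [ 14. -22. 152.]
0.35 3 [-36. -61. 357.] [-25.  62. 369.]
0.37 44 [-40. -66. 371.] [ 52.  62. 390.]
0.39 247 [-33. -65. 390.] [ 52.  62. 410.]
```

Depth from both cameras puts the shut fingertips about 41 mm above the reported TCP, at the start pose as well as here. The stud at native (236,220.8) has not moved, so the fingers passed over it. I'll apply this offset and check it by contact.

```bash
cat >> fit.py <<'E'
TZ=np.array([0,0,.041])   # real shut tip = reported TCP + TZ (seen by depth)
E
python3 - <<'E'
from fit import *
for th in (1.05,.9,.7,.5,.3,.2,.1,0):print(th,delta(tip(th,gap=3,back=10.5)-TZ))
E
```

```text
1.05 [18.432 21.524 29.467  0.   ]
0.9 [12.633 16.98  32.816  0.   ]
0.7 [ 5.937  9.465 36.683  0.   ]
0.5 [ 0.668  0.564 39.726  0.   ]
0.3 [-2.964 -9.368 41.825  0.   ]
0.2 [ -4.118 -14.598  42.493   0.   ]
0.1 [ -4.815 -19.936  42.896   0.   ]
0 [ -5.047 -25.327  43.03    0.   ]
```

Call:
move_arm(
  moves="10 14 -3 0; 18 25 0 0; 18 25 10 0; 18 25 20 0; 18 25 25 0; 18 25 29 0; 15 20 31 0; 12.5 17 33 0; 9 13 35 0; 6 9.5 36.5 0",
)

```text
clock: 5.82
position: [0.6207, -0.0491, 0.0994]
tool_rot: [3.141, 0.001, 2.981]
force: [2.0, 0.3, 1.7]
grip_width: -0.0
```

```bash
cat > chk.py <<'E'
from fit import *
import sys
o=bot.observe();print(o["clock"],o["position"],"F",o["force"],o["moment"],o["grip_width"],"tip stand",w2s(o["position"]+TZ))
p=bot.grab_frame("scene");f=p["frame"].astype(float)
# stud/carving search: bright carvings on the disc -> angles in the stand frame
C=cloud(p);S=(C-O)@RS*1000
rad=np.hypot(S[...,0],S[...,1])
m=(rad<62)&(rad>33)&(S[...,2]>10)&(S[...,2]<48)
print('disc h',np.median(S[m][:,2]))
save(sys.argv[1],np.clip(cv2.resize(p["frame"][180:240,195:265],None,fx=9,fy=9,interpolation=cv2.INTER_CUBIC).astype(float)*1.5,0,255).astype(np.uint8))
E
python3 chk.py s6.png; python3 -c "
from fit import *
for th in (.7,.5,.3,.2,.1,0):print(th,delta(tip(th,gap=3,back=10.5)-TZ))"
```

```text
5.8167 [ 0.6207 -0.0491  0.0994] F [2.0265 0.3402 1.7156] [ 0.0961 -0.1521 -0.0236] -3.3968014752210505e-05 tip stand [49.4713 48.2151 45.4101]
disc h 36.07212656656158
0.7 [ 1.381  1.679  0.217 -0.001]
0.5 [-3.895 -7.213  3.273 -0.001]
0.3 [ -7.536 -17.14    5.383  -0.001]
0.2 [ -8.696 -22.369   6.054  -0.001]
0.1 [ -9.399 -27.705   6.461  -0.001]
0 [ -9.637 -33.096   6.599  -0.001]
```

View pics/s6.png

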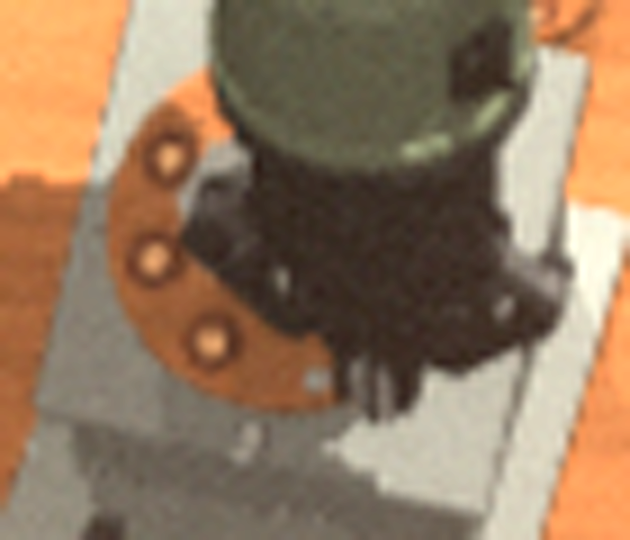

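The stud has moved clockwise to native (230,222) and sits against the finger, so pushing works. I'll continue slowly.

Call:
move_arm(
  moves="-1.5 -3 1 0; -3 -6 2 0; -5 -9 3 0; -6 -11 3.5 0; -7 -13 4 0; -7.5 -15 4 0; -8 -17 4 0; -8 -18.5 4 0; -8.5 -20 4 0; -8.5 -20 4 0",
)

```text
clock: 6.7
position: [0.6248, -0.0701, 0.0951]
tool_rot: [-3.141, -0.0, 2.981]
force: [2.3, -0.8, -1.2]
grip_width: -0.0002
```

```bash
python3 chk.py s7.png
```

```text
6.7 [ 0.6248 -0.0701  0.0951] F [ 2.3445 -0.789  -1.2042] [ 0.057  -0.3489  0.0789] -0.00016290243881017977 tip stand [58.0135 28.0971 45.3167]
disc h 37.915027731553636
```

View pics/s7.png

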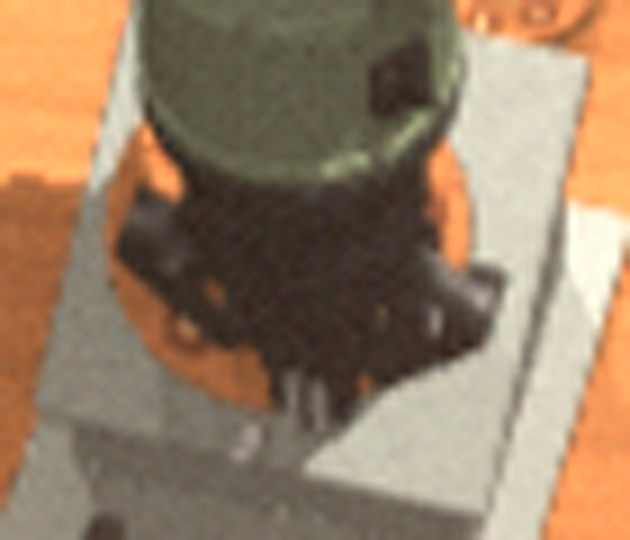

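```bash
python3 - <<'E'
from fit import *
p=bot.grab_frame("scene");n=RS[:,2]
def ang(at,z=36):
    s=w2s(ray_plane(p,at,n,n@O+z/1000));return round(np.degrees(np.arctan2(s[1],s[0])),1),round(np.hypot(s[0],s[1]),1)
for name,L in(("init",[(212,202.4),(213.6,213),(223.2,219.4),(235.6,220)]),("s6",[(218.4,218.1),(212.2,208.7),(230.2,222.2)]),("now",[(215.3,217.2)])):
    print(name,[ang(a) for a in L],[ang(a,20) for a in L[-1:]])
C=cloud(p);S=(C-O)@RS*1000;r=np.hypot(S[...,0],S[...,1]);hsv=cv2.cvtColor(p["frame"],cv2.COLOR_RGB2HSV)
m=(r<60)&(r>30)&(S[...,2]<50)&(S[...,2]>5)&(p["frame"].max(-1)>90)
print(m.sum(),np.percentile(S[m][:,2],[10,25,50,75,90]))
E
```

```text
init [(np.float64(-83.8), np.float64(43.3)), (np.float64(-41.1), np.float64(46.3)), (np.float64(3.7), np.float64(47.1)), (np.float64(45.2), np.float64(56.9))] [(np.float64(43.5), np.float64(54.9))]
s6 [(np.float64(-14.8), np.float64(48.1)), (np.float64(-58.5), np.float64(44.4)), (np.float64(27.3), np.float64(56.6))] [(np.float64(24.8), np.float64(55.3))]
now [(np.float64(-25.8), np.float64(51.1))] [(np.float64(-29.1), np.float64(52.6))]
133 [32.6918 34.9238 37.6851 40.7056 42.0405]
```

Call:
move_arm(
  moves="-0.5 -1.5 0 0; -0.5 -3 0 0; -1 -4.5 0 0; -1 -6 0 0; -1 -7.5 0 0; -1 -9 0 0; -1 -10 0 0; -1 -11 0 0; -1 -12 0 0; -1 -13 0 0",
)

```text
clock: 7.63
position: [0.6238, -0.0828, 0.0951]
tool_rot: [-3.142, 0.0, 2.982]
force: [-0.7, 0.0, 0.3]
grip_width: -0.0002
```

```bash
cat > st.py <<'E'
from fit import *
o=bot.observe();print(o["clock"],o["position"],"F",o["force"],"M",o["moment"],o["grip_width"],"tip stand",w2s(o["position"]+TZ))
for n in("scene","top"):
    p=bot.grab_frame(n);C=cloud(p);S=(C-O)@RS*1000;r=np.hypot(S[...,0],S[...,1])
    m=(r<59)&(r>32)&(S[...,2]<50)&(S[...,2]>5)&(p["frame"].max(-1)>90)
    s=S[m];print(n,m.sum(),"disc top z (20=home,36=start)",np.percentile(s[:,2],[10,25,50,75,90]))
E
python3 st.py
```

```text
7.6333 [ 0.6238 -0.0828  0.0951] F [-0.671  0.012  0.299] M [-0.0227  0.0386  0.0303] -0.00019067711677689446 tip stand [58.9186 15.4691 45.9306]
scene 129 disc top z (20=home,36=start) [17.8935 19.2766 21.028  22.8805 24.8856]Traceback (most recent call last):
  File "st.py", line 6, in <module>
    s=S[m];print(n,m.sum(),"disc top z (20=home,36=start)",np.percentile(s[:,2],[10,25,50,75,90]))
                                                           ~~~~~~~~~~~~~^^^^^^^^^^^^^^^^^^^^^^^^^
    return _quantile_unchecked(
        a, q, axis, out, overwrite_input, method, keepdims, weights)
    return _ureduce(a,
                    func=_quantile_ureduce_func,
    ...<5 lines>...
                    overwrite_input=overwrite_input,
                    method=method)
    r = func(a, **kwargs)
    result = _quantile(arr,
                       quantiles=q,
    ...<2 lines>...
                       out=out,
                       weights=wgt)
    slices_having_nans = np.isnan(arr[-1, ...])
                                  ~~~^^^^^^^^^
IndexError: index -1 is out of bounds for axis 0 with size 0
```

The depth shows the disc has dropped to about z=21 (home is 20). I'll lift away, re-measure the wheel and localise the cap.

Call:
move_arm(
  moves="-2 3 -5 0; -4 6 -20 0; -4 10 -45 0; -4 20 -75 0; 0 50 -90 0; 5 88 -90 0; 10 125 -90 0; 15 165 -90 0; 20 205 -90 0; 25 240 -90 0",
  grip=1,
)

```text
clock: 8.57
position: [0.6372, 0.1617, 0.1857]
tool_rot: [3.141, 0.0, 2.983]
force: [0.8, 0.4, -0.2]
grip_width: 0.0855
```

```bash
python3 - <<'E'
from fit import *
o=bot.observe();print(o["clock"],o["position"],o["force"],o["grip_width"])
cs=[]
for n in("scene","top"):
    p=bot.grab_frame(n);C=cloud(p);S=(C-O)@RS*1000;r=np.hypot(S[...,0],S[...,1])
    ok=p["frame"].max(-1)>60
    for lo,hi,zc in((32,60,20),(17,30,60)):
        m=ok&(r<hi)&(r>lo)&(abs(S[...,2]-zc)<9);s=S[m]
        if len(s)>10:
            A=np.c_[s[:,:2],np.ones(len(s))];c=np.linalg.lstsq(A,s[:,2],rcond=None)[0]
            print(n,len(s),np.median(s[:,2]),'slope',c[:2],'circ',circ(s[:,:2],0))
    h=S[ok&(r<9)&(S[...,2]>75)];print('nose',len(h),h[:,2].max() if len(h) else None)
    k=(np.linalg.norm(C[...,:2]-[.522,.316],axis=-1)<.036)&(C[...,2]>.058)&(C[...,2]<.075)
    q=C[k][:,:2]*1000;print('cap',len(q),circ(q,0),np.median(C[k],0),q.mean(0))
    s=p["frame"]; save(n+'8.png',s)
    if n=="scene": save('s8.png',np.clip(cv2.resize(s[180:240,195:265],None,fx=9,fy=9,interpolation=cv2.INTER_CUBIC)*1.3,0,255).astype(np.uint8))
E
```

```text
8.5667 [0.6372 0.1617 0.1857] [ 0.8285  0.4166 -0.2013] 0.08549945676974306
scene 835 20.933691267726168 slope [ 0.001 -0.003] circ ((0.19927933812141418, 0.04846235737204552), 59.83902359008789)
scene 147 60.64022384184906 slope [-0.0144 -0.0461] circ ((1.5231397151947021, 1.344259262084961), 27.62151527404785)
nose 27 91.23985111408128
cap 150 ((527.1825561523438, 322.99652099609375), 24.09928321838379) [0.5283 0.3217 0.0651] [528.5295 322.0022]
top 381 19.97917324515806 slope [ 0.0095 -0.0071] circ ((-0.3443649113178253, 0.22171227633953094), 59.90475082397461)
top 96 58.81725670908847 slope [0.0317 0.0026] circ ((0.4618397653102875, -1.4135655164718628), 28.113645553588867)
nose 19 91.63106396889147
cap 118 ((523.1356201171875, 318.8702697753906), 23.45423698425293) [0.5243 0.3181 0.0638] [523.1995 318.3532]
```

View pics/s8.png

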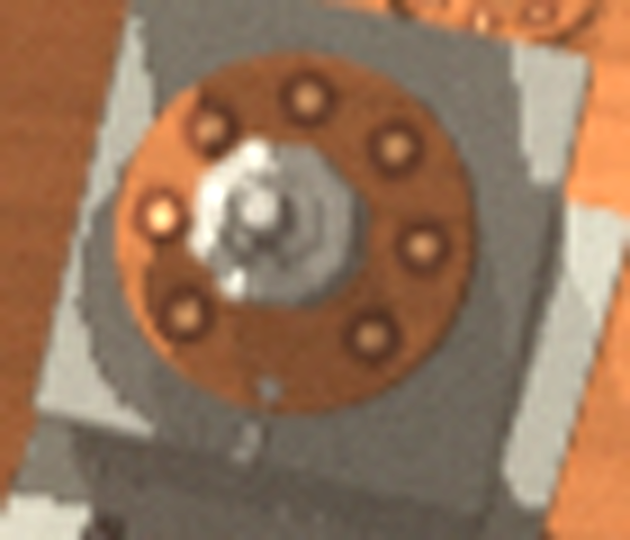

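The stud at crop (268,388) now lines up with the lug at (247,440), and the disc and boss planes are at 20–21 and 59–61 mm, so the wheel is home. Cap next.

```bash
python3 - <<'E'
from fit import *
print(delta([.525,.321,.05]),delta([.525,.321,-.019]))
E
```

```text
[133.353 135.619 135.549   0.008] [133.281 135.411 204.548   0.008]
```

Call:
move_arm(
  moves="20 20 0 0; 48 48 0 0; 76 76 0 0; 104 104 0 0.008; 126 128 15 0.008; 133 135.5 45 0.008; 133 135.5 75 0.008; 133 135.5 105 0.008; 133 135.5 125 0.008; 133 135.5 135 0.008",
)

```text
clock: 9.5
position: [0.5266, 0.3128, 0.0478]
tool_rot: [-3.14, -0.002, 2.974]
force: [-1.1, -0.2, -0.2]
grip_width: 0.0858
```

```bash
python3 - <<'E'
from fit import *
o=bot.observe();print(o["clock"],o["position"],o["force"],o["grip_width"])
print(delta([.525,.321,-.019]))
p=bot.grab_frame("scene");C=cloud(p);t=o["position"]
k=(np.linalg.norm(C[...,:2]-t[:2],axis=-1)<.075)&(C[...,2]>.075)&(C[...,2]<.2)
for lo in np.arange(.075,.2,.015):
    q=C[k&(abs(C[...,2]-lo-.0075)<.0075)]
    if len(q):
        y=(q-t)[:,1]*1000;print(round(lo,3),len(q),'y',y.min().round(),y[y<0].max().round() if (y<0).any() else '',y[y>0].min().round() if (y>0).any() else '',y.max().round())
E
```

```text
9.5 [0.5266 0.3128 0.0478] [-1.0803 -0.1626 -0.2358] 0.08584729445241905
[ 2.763  7.952 66.759 -0.007]
0.09 4 y -49.0 -45.0 40.0 44.0
0.105 25 y -56.0 -44.0 40.0 53.0
0.12 29 y -56.0 -44.0 40.0 55.0
0.135 45 y -71.0 -41.0 40.0 70.0
0.15 134 y -73.0 -2.0 1.0 71.0
0.165 107 y -72.0 -0.0 1.0 68.0
0.18 110 y -71.0 -10.0 6.0 66.0
0.195 53 y -70.0 -15.0 11.0 67.0
```

Call:
move_arm(
  moves="0 0 0 0; 0 0 10 0; 0 0 25 0; 0 0 40 0; 0 0 52 0; 0 0 60 0; 0 0 65 0; 0 0 68 0; 0 0 69 0; 0 0 69 0",
)

```text
clock: 10.38
position: [0.5279, 0.3133, -0.0186]
tool_rot: [3.141, 0.0, 2.974]
force: [-0.9, -0.1, -0.1]
grip_width: 0.0847
```

```bash
python3 - <<'E'
from fit import *
o=bot.observe();print(o["clock"],o["position"],o["tool_rot"],o["force"],o["grip_width"],delta([.525,.321,-.019]))
E
```

```text
10.3833 [ 0.5279  0.3133 -0.0186] [3.1414 0.0003 2.9737] [-0.943  -0.1409 -0.1101] 0.08465793080584606 [ 4.122  7.087  0.358 -0.008]
```

Call:
move_arm(
  moves="2 3.5 0 -0.007; 4 7 0 -0.007; 4 7 0 -0.007; 4 7 0 -0.007; 4 7 0 -0.007; 4 7 0 -0.007; 4 7 0 -0.007; 4 7 0 -0.007; 4 7 0 -0.007; 4 7 0 -0.007",
)

```text
clock: 11.22
position: [0.5249, 0.3207, -0.0189]
tool_rot: [-3.142, -0.0, 2.981]
force: [-0.5, 0.2, -0.8]
grip_width: 0.0856
```

Call:
move_arm(
  moves="0 0 0 0; 0 0 0 0; 0 0 0 0; 0 0 0 0; 0 0 0 0; 0 0 0 0; 0 0 -5 0; 0 0 -20 0; 0 0 -40 0; 0 0 -70 0",
  grip=0.2,
  grip_force=30,
)

```text
clock: 12.05
position: [0.5236, 0.32, 0.0503]
tool_rot: [-3.139, -0.003, 2.981]
force: [0.1, 1.0, -1.8]
grip_width: 0.047
```

```bash
python3 - <<'E'
from fit import *
o=bot.observe();print(o["clock"],o["position"],o["tool_rot"],o["force"],o["grip_width"]);t=o["position"]
for n in("scene","top"):
    p=bot.grab_frame(n);C=cloud(p)
    h=(np.linalg.norm(C[...,:2]-t[:2],axis=-1)<.05);
    g=(p["frame"].max(-1)>75)&h&(C[...,2]>.02)&(C[...,2]<.2)
    q=(C[g]-t)*1000;print(n,len(q))
    for lo in range(-20,110,10):
        s=q[(q[:,2]>=lo)&(q[:,2]<lo+10)]
        if len(s)>2:print(lo,len(s),'x',s[:,0].min().round(),s[:,0].max().round(),'y',s[:,1].min().round(),s[:,1].max().round())
    if n=="scene":
        c=w2px(p,t+[0,0,.05]).astype(int);print(c);save('s9.png',np.clip(cv2.resize(p["frame"][c[1]-35:c[1]+35,c[0]-35:c[0]+35],None,fx=8,fy=8,interpolation=cv2.INTER_CUBIC)*1.3,0,255).astype(np.uint8))
E
```

```text
12.05 [0.5236 0.32   0.0503] [-3.139  -0.0025  2.9808] [ 0.1387  0.9699 -1.7997] 0.046976780814043606
scene 301
10 3 x 11.0 21.0 y -18.0 -3.0
20 23 x 4.0 26.0 y -23.0 20.0
30 27 x 7.0 26.0 y -22.0 22.0
40 31 x 5.0 27.0 y -30.0 19.0
50 30 x 4.0 24.0 y -31.0 35.0
60 34 x 3.0 24.0 y -31.0 35.0
70 31 x 0.0 23.0 y -31.0 26.0
80 103 x -10.0 25.0 y -31.0 42.0
90 6 x -20.0 16.0 y -42.0 40.0
[357 215]
top 5
50 3 x -15.0 -13.0 y -30.0 -21.0
```

View pics/s9.png

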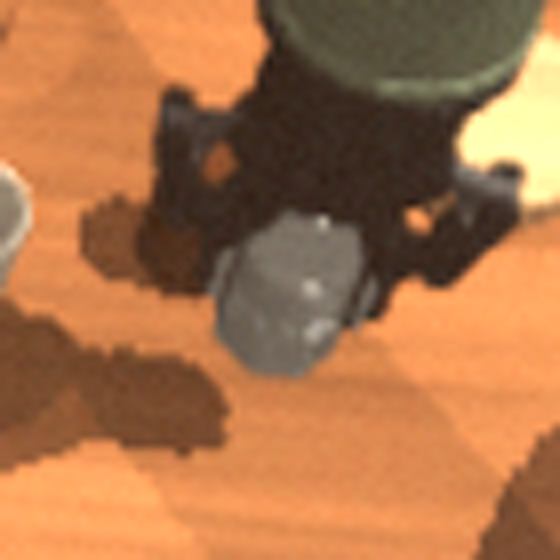

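The grey cap is held at 47 mm width, upright, with nothing disturbed. The tool stays vertical, so I'll slip the tilted nose into the bore and let the cap pivot about the jaw axis as it goes down the spindle direction.

```bash
cat >> fit.py <<'E'
HG=46; BOT=19.0   # pivot height on cap; cap bottom above reported TCP (mm)
def capTCP(beta,L,u=None,off=(-1,1.5)):
    b=np.radians(beta);a=np.radians(30)-b
    if u is None:u=(max(L,0)*np.sin(b)+9/np.cos(b)-5*np.cos(b))/2
    if beta==0:u=0
    c=np.array([np.cos(a),-np.sin(a)]);ax=np.array([np.sin(a),np.cos(a)])
    hv=-u*c+(HG-L*np.cos(b))*ax
    T=s2w([0,0,88]);ex=np.array([np.cos(YAW),np.sin(YAW),0]);ey=np.array([-np.sin(YAW),np.cos(YAW),0])
    P=T+(ex*(hv[0]+off[0])+ey*off[1])/1000+np.array([0,0,hv[1]/1000])
    return P-np.array([0,0,(HG+BOT)/1000])
E
python3 - <<'E'
from fit import *
o=bot.observe();print(o["clock"],o["position"])
H=capTCP(30,-20,5);print('hover',H,delta(H))
M=R.from_euler('xyz',[np.pi,0,np.pi-.16]).as_matrix()
for w in((30,-20,5),(30,0,5),(30,9,5),(30,14,None),(20,22,None),(10,27,None),(0,28,0),(0,30,0)):print(w,capTCP(*w),(capTCP(*w)-H)@M*1000)
E
```

```text
12.15 [0.5269 0.3219 0.0552]
hover [ 0.5861 -0.0908  0.2003] [-125.293 -397.281 -146.145   -0.001]
(30, -20, 5) [ 0.5861 -0.0908  0.2003] [0. 0. 0.]
(30, 0, 5) [ 0.5861 -0.0908  0.183 ] [ 0.     -0.     17.3205]
(30, 9, 5) [ 0.5861 -0.0908  0.1752] [ 0.     -0.     25.1147]
(30, 14, None) [ 0.5846 -0.0906  0.1709] [ 1.5311  0.     29.4449]
(20, 22, None) [ 0.5893 -0.0914  0.163 ] [-3.2904  0.     37.3016]
(10, 27, None) [ 0.5934 -0.092   0.1568] [-7.4555  0.     43.5583]
(0, 28, 0) [ 0.5999 -0.0931  0.1526] [-14.       0.      47.7321]
(0, 30, 0) [ 0.5989 -0.0929  0.1509] [-13.       0.      49.4641]
```

Call:
move_arm(
  moves="0 0 -35 0; 0 -10 -75 0; -8 -30 -110 0; -19 -60 -135 0; -31 -98 -150 0; -43 -135 -155 0; -55 -172 -155 0; -66 -209 -155 0; -78 -247 -155 0; -90 -284 -155 0",
)

```text
clock: 12.98
position: [0.5679, 0.024, 0.206]
tool_rot: [-3.141, -0.0, 2.981]
force: [1.2, 0.1, -1.3]
grip_width: 0.0469
```

Call:
move_arm(
  moves="-9 -29 0 0; -18 -58 0 0; -26 -80 0 0; -32 -98 0 0; -35 -108 0 0; -35 -112 0 0; -35 -113 0 0; -35 -113 0 0; -35 -113 0 0; -35 -113 0 0",
)

```text
clock: 13.82
position: [0.5847, -0.0898, 0.2061]
tool_rot: [3.141, -0.0, 2.982]
force: [0.7, 0.4, -2.5]
grip_width: 0.0467
```

```bash
cat > hv.py <<'E'
from fit import *
o=bot.observe();t=o["position"];print(o["clock"],t,o["tool_rot"],o["force"],o["grip_width"],'d hover',delta(capTCP(30,-20,5)))
ex=np.array([np.cos(YAW),np.sin(YAW),0]);ey=np.array([-np.sin(YAW),np.cos(YAW),0])
for n in("scene",):
    p=bot.grab_frame(n);C=cloud(p);S=(C-O)@RS*1000
    d=(C-t)*1000;lx,ly,lz=d@ex,d@ey,d[...,2]
    g=(p["frame"].max(-1)>70)&(np.hypot(lx,ly)<32)
    for lo in range(20,84,8):
        k=g&(lz>=lo)&(lz<lo+8)
        if k.sum()>4:print('cap h',lo-19,k.sum(),'x max',np.percentile(lx[k],95).round(1),'y',np.percentile(ly[k],[3,97]).round(1))
    k=(np.hypot(S[...,0],S[...,1])<14)&(S[...,2]>64)&(S[...,2]<90);
    if k.sum():print('nose',k.sum(),'stand y',np.percentile(S[k][:,1],[5,50,95]),'stand x max',np.percentile(S[k][:,0],[50,95]),'z',np.percentile(S[k][:,2],95))
E
python3 hv.py
```

```text
13.8167 [ 0.5847 -0.0898  0.2061] [ 3.1412 -0.0001  2.9823] [ 0.6567  0.3567 -2.5297] 0.04666353584084163 d hover [-1.52  -0.816  5.756  0.001]
cap h 1 26 x max 24.0 y [-19.4  23.6]
cap h 9 23 x max 25.4 y [-16.2  19.6]
cap h 17 27 x max 24.4 y [-19.4  24.3]
cap h 25 31 x max 24.8 y [-28.5  27.7]
cap h 33 32 x max 24.9 y [-14.3  27.3]
cap h 41 21 x max 24.4 y [-27.3  23.3]
cap h 49 31 x max 22.7 y [-26.4  27.9]
cap h 57 90 x max 23.5 y [-19.6  19.3]
nose 18 stand y [-5.5802  4.7146  9.6302] stand x max [4.1101 7.7327] z 86.4354220044464
```

Call:
move_arm(
  moves="-1 -1 3 0; -2 -1.5 6 0; -2 -1.5 11 0; -2 -1.5 16 0; -2 -1.5 20 0; -2 -1.5 23 0; -2 -1.5 26 0; -2 -1.5 28 0; -2 -1.5 30 0; -2 -1.5 31 0",
  grip_force=20,
)

```text
clock: 14.7
position: [0.5864, -0.0928, 0.1749]
tool_rot: [-3.142, -0.0, 2.981]
force: [0.6, 0.2, -1.5]
grip_width: 0.047
```

```bash
python3 hv.py; python3 -c "
from fit import *
for w in((30,9,5),(30,14,None),(20,22,None),(10,27,None),(0,28,0),(0,30,0)):print(w,delta(capTCP(*w,off=(-.5,1))))"
```

```text
14.7 [ 0.5864 -0.0928  0.1749] [-3.1416 -0.0001  2.9808] [ 0.5964  0.2018 -1.5306] 0.04695745195473069 d hover [  0.609   1.929 -25.466  -0.001]
cap h 1 23 x max 23.3 y [-18.2  23.5]
cap h 9 23 x max 24.1 y [-18.   23.4]
cap h 17 28 x max 24.4 y [-22.8  21.9]
cap h 25 27 x max 23.3 y [-27.5  23.3]
cap h 33 31 x max 23.5 y [-21.   27.5]
cap h 41 26 x max 23.7 y [-21.6  27.6]
cap h 49 26 x max 22.7 y [-28.   25.7]
cap h 57 85 x max 21.8 y [-20.8  18.9]
(30, 9, 5) [ 0.108  1.426 -0.397 -0.001]
(30, 14, None) [ 1.639  1.425  3.934 -0.001]
(20, 22, None) [-3.184  1.429 11.79  -0.001]
(10, 27, None) [-7.35   1.432 18.046 -0.001]
(0, 28, 0) [-13.895   1.438  22.219  -0.001]
(0, 30, 0) [-12.895   1.437  23.951  -0.001]
```

Call:
move_arm(
  moves="0.5 0.5 1 0; 1 1 2 0; 1.5 1.2 3 0; 1.5 1.2 4 0; 1 1.2 5 0; 0.3 1.2 6 0; -0.3 1.2 7 0; -1 1.2 8 0; -1.6 1.2 9 0; -2.2 1.2 10 0",
)

```text
clock: 15.58
position: [0.5886, -0.0923, 0.1653]
tool_rot: [-3.141, -0.0, 2.981]
force: [-4.3, 0.1, 9.0]
grip_width: 0.047
```

```bash
python3 hv.py; python3 -c "
from fit import *
for w in((20,22,None),(10,27,None),(0,28,0),(0,30,0)):print(w,delta(capTCP(*w,off=(-.5,1))))"
```

```text
15.5833 [ 0.5886 -0.0923  0.1653] [-3.1413 -0.0004  2.9805] [-4.2525  0.0993  8.9521] 0.04704291037437005 d hover [  2.703   1.082 -35.067  -0.001]
cap h 1 20 x max 22.4 y [-12.9  23.1]
cap h 9 15 x max 22.8 y [-18.4  23.4]
cap h 17 24 x max 22.8 y [-16.4  24.1]
cap h 25 20 x max 23.1 y [-21.7  27.8]
cap h 33 28 x max 24.7 y [-21.8  28.2]
cap h 41 22 x max 23.9 y [-27.7  27.3]
cap h 49 26 x max 25.3 y [-28.8  27.1]
cap h 57 90 x max 23.9 y [-20.4  19.6]
(20, 22, None) [-0.967  0.599  2.082 -0.001]
(10, 27, None) [-5.134  0.606  8.338 -0.001]
(0, 28, 0) [-11.679   0.614  12.51   -0.001]
(0, 30, 0) [-10.68    0.614  14.242  -0.001]
```

The upward force is about 9 N and the cap has started to pivot (its front face now leans outward at the top). Continuing.

Call:
move_arm(
  moves="-0.5 0.5 1 0; -1 0.5 2 0; -1.7 0.5 3 0; -2.4 0.5 4 0; -3 0.5 5 0; -3.7 0.5 6 0; -4.4 0.5 7 0; -5 0.5 8 0; -6 0.5 8.7 0; -7 0.5 9.4 0",
)

```text
clock: 16.47
position: [0.596, -0.0931, 0.1561]
tool_rot: [-3.141, 0.001, 2.981]
force: [-1.8, -1.4, 7.5]
grip_width: 0.0472
```

```bash
python3 hv.py; python3 -c "
from fit import *
for w in((10,27,None),(0,28,0),(0,30,0)):print(w,delta(capTCP(*w,off=(-.5,1))))"
```

```text
16.4667 [ 0.596  -0.0931  0.1561] [-3.1412  0.0006  2.9805] [-1.8176 -1.4289  7.5017] 0.04718360030755855 d hover [ 10.136   0.654 -44.249  -0.001]
cap h 1 9 x max 11.9 y [-2.1 26.4]
cap h 9 6 x max 15.1 y [-5.2 19.3]
cap h 17 10 x max 18.4 y [-7.  29.2]
cap h 25 16 x max 22.0 y [-19.3  27.1]
cap h 33 11 x max 24.2 y [-28.5  26.2]
cap h 41 13 x max 27.4 y [-21.5  27.6]
cap h 49 30 x max 29.7 y [-27.8  29.5]
cap h 57 92 x max 26.3 y [-20.4  21. ]
(10, 27, None) [ 2.25   0.157 -0.863 -0.001]
(0, 28, 0) [-4.292  0.166  3.314 -0.001]
(0, 30, 0) [-3.292  0.165  5.045 -0.001]
```

Call:
move_arm(
  moves="-1 0 0.6 0; -2 0 1.3 0; -3 0 2 0; -4 0 2.7 0; -4.3 0 3.3 0; -4 0 4 0; -3.7 0 4.5 0; -3.3 0 5 0; -3.2 0 5.5 0; -3.2 0 5.5 0",
)

```text
clock: 17.35
position: [0.5999, -0.0933, 0.1507]
tool_rot: [3.141, 0.002, 2.981]
force: [0.7, -1.3, 7.7]
grip_width: 0.0464
```

```bash
python3 hv.py; python3 - <<'E'
from fit import *
for n in("scene","top"):
    p=bot.grab_frame(n);C=cloud(p);S=(C-O)@RS*1000
    k=(p["frame"].max(-1)>70)&(np.hypot(S[...,0],S[...,1])<26)&(S[...,2]>50)&(S[...,2]<140)
    print(n,k.sum(),np.percentile(S[k][:,2],[1,50,80,95,99]))
    for lo in range(56,128,8):
        q=S[k&(S[...,2]>=lo)&(S[...,2]<lo+8)]
        if len(q)>3:print(lo,len(q),'x',np.percentile(q[:,0],[5,95]).round(1),'y',np.percentile(q[:,1],[3,97]).round(1))
E
```

```text
17.35 [ 0.5999 -0.0933  0.1507] [3.1415 0.0021 2.9809] [ 0.672  -1.3253  7.7474] 0.04636110963172886 d hover [ 13.875   0.192 -49.662  -0.001]
cap h 25 8 x max 14.6 y [-27.8  29.2]
cap h 33 9 x max 21.7 y [-28.2  28.6]
cap h 41 11 x max 29.2 y [-20.3  29.2]
cap h 49 43 x max 29.1 y [-25.7  27.1]
cap h 57 79 x max 25.9 y [-19.9  20.3]
scene 192 [ 88.334  124.732  127.1435 129.4977 131.1624]
88 5 x [15.6 23.8] y [ 8.  20.3]
112 11 x [-5. 24.] y [-18.7  22.7]
120 144 x [-13.   21.1] y [-17.6  20.9]Traceback (most recent call last):
  File "<stdin>", line 5, in <module>
    return _quantile_unchecked(
        a, q, axis, out, overwrite_input, method, keepdims, weights)
    return _ureduce(a,
                    func=_quantile_ureduce_func,
    ...<5 lines>...
                    overwrite_input=overwrite_input,
                    method=method)
    r = func(a, **kwargs)
    result = _quantile(arr,
                       quantiles=q,
    ...<2 lines>...
                       out=out,
                       weights=wgt)
    slices_having_nans = np.isnan(arr[-1, ...])
                                  ~~~^^^^^^^^^
IndexError: index -1 is out of bounds for axis 0 with size 0
```

The cap top is at stand z≈124.7 (124 when fully seated). Releasing and lifting off.

Call:
move_arm(
  moves="0 0 0 0; 0 0 0 0; 0 0 0 0; 0 0 0 0; 0 0 0 0; 0 0 0 0; 0 0 -10 0; 0 0 -30 0; 0 0 -60 0; 0 0 -95 0",
  grip=1,
)

```text
clock: 18.33
position: [0.5981, -0.0931, 0.246]
tool_rot: [-3.141, -0.002, 2.981]
force: [0.2, -0.5, 0.1]
grip_width: 0.0852
```

Call:
move_arm(
  moves="20 20 0 0; 45 45 0 0; 70 70 0 0; 95 95 0 0; 120 120 0 0; 140 140 0 0; 150 150 0 0; 150 150 0 0; 150 150 0 0; 150 150 0 0",
)

```text
clock: 19.17
position: [0.4754, 0.0782, 0.2457]
tool_rot: [3.142, 0.001, 2.98]
force: [0.6, -0.9, -0.2]
grip_width: 0.0851
```

```bash
python3 - <<'E'
from fit import *
o=bot.observe();print(o["clock"],o["position"],o["force"],o["grip_width"])
def pl(s):
    A=np.c_[s[:,:2],np.ones(len(s))];return np.linalg.lstsq(A,s[:,2],rcond=None)[0][:2]
for n in("scene","top"):
    p=bot.grab_frame(n);C=cloud(p);S=(C-O)@RS*1000;r=np.hypot(S[...,0],S[...,1])
    for nm,k in(("captop",(r<26)&(abs(S[...,2]-124)<9)),("disc",(r<58)&(r>34)&(abs(S[...,2]-20)<8)),("boss",(r<28)&(r>24.5)&(abs(S[...,2]-60)<7))):
        q=S[k]
        if len(q)>5:print(n,nm,len(q),'z',np.median(q[:,2]),'slope',pl(q),'circ',circ(q[:,:2],0))
    if n=="scene":save('s10.png',p["frame"][150:270,150:390],3.3)
E
```

```text
19.1667 [0.4754 0.0782 0.2457] [ 0.5793 -0.8825 -0.2421] 0.08511628935022686
scene captop 208 z 124.95157792860573 slope [-0.0083 -0.0193] circ ((1.9034314155578613, 1.9670603275299072), 23.647329330444336)
scene disc 680 z 21.264720797276567 slope [0.0014 0.0021] circ ((-0.08366797119379044, 0.0019706315360963345), 57.806358337402344)
scene boss 26 z 61.094485328578614 slope [0.0492 0.0243] circ ((1.3967256546020508, 1.9923529624938965), 26.600473403930664)
top captop 118 z 123.05933038363528 slope [0.0917 0.0314] circ ((-0.12444283813238144, -1.3366832733154297), 23.597816467285156)
top disc 319 z 19.70897591886341 slope [0.001  0.0007] circ ((-0.014946073293685913, 0.009069724008440971), 57.96650314331055)
top boss 23 z 58.27760504205236 slope [0.0715 0.0335] circ ((-2.516490936279297, -0.8029744625091553), 26.550151824951172)
```

View pics/s10.png

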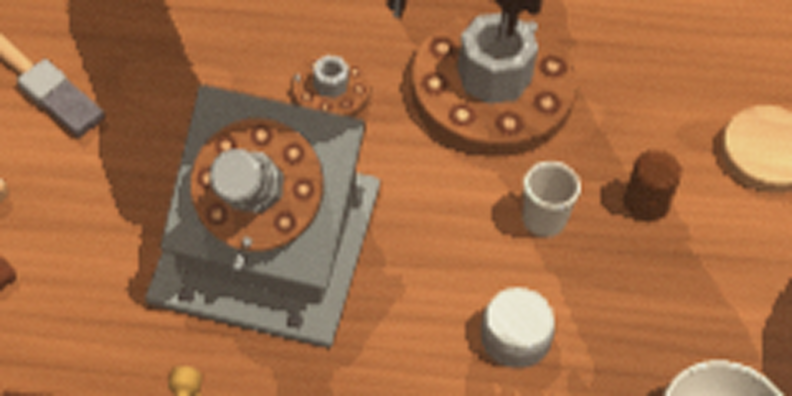

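The cap is seated on the boss at crop (238,178). The stud at (246,242) is in line with the lug at (239,262), and the bystanders in the crop have not moved. Cap top minus disc top is 103.4–103.7 mm against 104 expected.

```bash
python3 -c "
from workcell import bot
print(bot.job_done())"
```

```text
the job is handed in; nothing more can be done
None
```

I turned the wheel by pushing its stud clockwise with the shut fingertips until the tab dropped into the keyway. I then gripped the grey steel cap, eased it over the nose so it tilted in the jaws, released it and moved the arm clear. The job is handed in; no verdict was reported.

**Last checks:**
- **Wheel:** The disc top reads 21.3 mm (scene) and 19.7 mm (top) above the flange face, where home is 20. The stud lines up with the lug.
- **Cap:** The cap top reads 125.0 mm and 123.1 mm, where fully seated is 124. It is centred within about 3 mm in both cameras, in line with their known bias.
- **Arm:** The gripper was open, clear of everything and reading no contact force, at about 19 s of the 51 s allowed.
- **Bystanders:** Those in the last crop looked unmoved by eye. The paddles were out of that crop, the bowl was only partly in it, and I did not measure any of them.

**What disagreed:**
- The reported tool point was about 41 mm lower than where the depth images put the fingertips, so I used the depth images. The first push passed over the stud because of this.
- The two cameras differ by 2–3 mm.
- The top camera fitted a cap tilt of about 0.09 rad, close to the 0.1 rad limit, while the scene camera showed about 0.02. I put the larger figure down to edge noise but did not confirm it.

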